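Take out the upper burr of a coffee grinder and hold its teeth up to the work lamp

TASK

Take the upper burr out of the green coffee grinder by its orange handle: turn it anticlockwise (seen from above) to unlock it, about an eighth of a turn, then draw it straight up out of the collar. Tip it over so that its toothed underside squarely faces the lens of the yellow work lamp, about 20 cm straight out in the middle of the beam, and finish still gripping it there, steady, so that I can check the teeth for chips. Do not drop it or put it down, and leave the lamp and the other things on the counter where they are.

Things in the scene. Friction and masses are not known exactly. Their poses are not given: they have to be found in the camera images.
- burr_handle (a point): Centre of the orange handle bar on top of the loose upper burr (0.18 to 0.29 kg). The bar is 44 mm long (x), 10 mm thick (y: grip it across this) and 16 mm high (z), on two legs at its ends, with a 22 mm high gap below it. Seated, its centre is 26 mm above the collar's rim; 58 mm above the toothed face. z is up when seated.
- burr_teeth (a point): Centre of the burr's toothed underside, on its axis, 58 mm below the handle's centre; same axes, the teeth look along -z (straight down, hidden in the grinder, at the start). The burr is a black round carrier 62 mm across, 28 mm high, steel teeth below, with three lugs reaching 37 mm from its axis that lock it in the collar.
- grinder: The green grinder, hopper taken off, fixed. Origin under the middle of its round head, on the counter; z up, x from its back to its front (glass jar, red button; away from the robot). Head 120 mm across, 187 mm high; foot 165 x 125 mm. The burr is locked when its handle bar points to the red dots on the rim, 41 to 53 degrees clockwise (from above) of the grinder's x axis.
- grinder_collar (a point): Centre of the collar's rim, 187 mm up. The burr sits 32 mm deep in it, 2.5 mm play all round. It can be lifted when its bar is within 10 degrees of the grinder's x axis (white dots); turning on anticlockwise meets a stop about 10 degrees past that. Only weight and friction resist. The lugs come free after rising 24 mm, all of it after 32 mm.
- lamp_lens (a point): Centre of the round white lens (72 mm across) of the yellow work lamp, about 115 mm above the counter; round base 110 mm across, loose but heavy (1.4 kg), head on a stiff tilt hinge. x is the direction of the beam, straight out of the lens, sloping up towards the robot's side at 42 to 52 degrees above level; y is level.
- hopper_mid (a point): Middle of the grinder's amber hopper, taken off and standing mouth down beside the grinder, on its +y side: 116 mm wide, 100 mm high. Bystander.
- brush_grip (a point): Handle of a cleaning brush, 170 mm long, lying beside the grinder, on its -y side. Bystander.
- pitcher_mid (a point): Middle of the steel milk jug, 84 mm wide, 105 mm high. Bystander.
- mug_mid (a point): Middle of the white mug, 80 mm wide, 115 mm high. Bystander.
- jar_mid (a point): Middle of the amber bean jar, 84 mm wide, 125 mm high. Bystander.
- tamper_mid (a point): Middle of the steel tamper, 58 mm wide, 91 mm high. Bystander.
- portafilter_mid (a point): Middle of the basket of a portafilter lying at the back, 72 mm wide, 38 mm high, with a black handle reaching 185 mm from its middle. Bystander.
Mind the look-alikes: they are no part of the job. What is meant by the grinder is not turquoise, and is the larger of those in its own colour. Leave any purple look-alike of the part that bears burr_handle alone.

How it is judged:
By the outcome, as a careful person would: the job done as asked, in the order asked, and still so for the second after the job is handed in, while the arm keeps its last pose, push and grip.
It also fails if it takes over 37 s, if anything falls off the work surface, if the arm or the gripper's body presses on something with over 40 N, if the wrist force passes 120 N, or if a joint passes its speed limit or range.

ROBOT

A 6-joint arm with a two-finger parallel gripper is mounted at the origin on the work surface. World frame = base frame: x ahead of the robot, y to its left, z up, the work surface at z = 0. Lengths are in m, angles in rad, forces in N, time in s.
With the tool pointing down it reaches from about 0.35 to 0.775 m from the base axis. Payload 5.5 kg.
Tool frame: the origin (TCP) lies midway between the tips of the shut fingers; the grasp point (between the pads) lies 19 mm behind it; z points along the fingers, y is the line along which they close (so a half turn about z gives the same grasp; the last joint's range is limited). The gripper opens to 85 mm and grips with 20 to 120 N. Pads are 22 mm wide; open, the fingers measure 114 mm over their backs; the gripper's body (76 mm by 85 mm) begins 54 mm behind the grasp point. The pads swing forward as they close: fully open they stand 13 mm farther back than shut.
Start: joints at [1.157, 0.313, 0.046, 1.304, 0, 1.431], TCP at [0.155, 0.554, 0.231] pointing down, gripper open.
Joint ranges: [-2.76, 2.76], [-0.86, 1.69], [-1.03, 1.26], [-2.2, 2.34], [-1.47, 1.5], [-3.14, 3.14]. Speed limits (rad/s): [2.57, 2.57, 3.14, 3.14, 3.14, 3.14].

INTERFACE

Orientations are given as a unit quaternion [w, x, y, z].
In Python, from workcell import telemetry, imaging, env gives the robot as it stands. The module is installed in compiled form; this text tells all that it offers.
- The arm moves only by the tool step_arm, never from a script. Its argument "moves" is a list of rows, each a list of 3 entries, a list of its own where there are three numbers: the shift along the tool's x, y, z in mm, then the turn, a rotation vector about the tool's x, y, z in rad, then the finger opening in mm, from 0 to 85.4. A call has 1 to 8 rows; each row is the pose to reach, as a shift and turn from the pose commanded when the call began, along the tool's axes at that moment; what a row does not reach only later rows make up. A row lasts 1/12 s, in which the tool goes at most 41.7 mm and 7.16 degrees, less where a joint would pass 70% of its speed; a pose out of reach is approached as far as the arm can. A call with a gripper value outside its range is refused whole. The fingers move at their own pace and stop on an object; "grip_force" is the grip in N (left out, the last holds). Time passes only in rows, so rows that repeat a pose let the fingers close. It gives the time, the measured TCP pose, the force, the opening and the grip force at its end, in the units of the state.
- telemetry.get_state(): the state, without advancing time (a new reading comes with each control period).
- imaging.read_camera(name): name is "side" or "top" or "wrist"; returns the picture (384x512x3 uint8, red, green, blue); there is no depth.
- imaging.camera_params(name): a dict with "camera_matrix" (3x3 intrinsics, pixels), "D" ([k1, k2, p1, p2, k3] as OpenCV has them; the pictures are not rectified), "pose" (4x4, takes a point from camera to world coordinates). Camera axes: x right, y up, looking along -z (the intrinsics and any distortion apply to the point x, -y, -z); pixel columns grow to the right and rows downward; lengths in m; the calibration is good to about 2 mm. A picture is of the moment at which its call begins: read the wrist's pose just before it. camera_params takes no time and is no camera call; for the wrist camera it gives the pose at the moment of the call.
- env.hand_in(): hands the job in; it is judged then, once.
The state is a dict: "clock": time; "joint_pos": joint angles; "qvel": joint speeds; "tau": joint torques, N m; "tcp_pos": TCP position; "orientation": TCP orientation; "wrist_force": force on the tool from outside, world axes, zero at the start; "ft_torque": the same for the moment, N m; "finger_gap": finger opening in m; "grip_force": force on a finger pad.
Only numpy, scipy, OpenCV 4.12 (cv2) and the standard library are available. Lean on these libraries where they do the work, as an engineer would, in place of code of your own. Each camera call takes 0.05 s, during which the arm holds its last target. There are 200 camera calls.

## Working session

There is one attempt and no reset: what is moved stays moved. The work goes in short steps, Python scripts to look and compute and a tool call to move; the robot and the scene stay as the last step left them, time stands still between calls to the robot, and variables do not carry over. Pictures are saved under pics/ and viewed, at most 10 in all, crops included, and the job is handed in when it is done.

Besides the shell and the picture viewer there is one more tool, called after "Request:" as a command line: name --argument value ..., lists and objects as JSON in quotes. step_arm: Moves the arm, as the interface text tells. Its arguments: {"type":"object","properties":{"moves":{"type":"array"},"grip_force":{"type":"number"}},"required":["moves"]}

```bash
mkdir -p pics; cat > h.py <<'E'
import numpy as np,cv2
from scipy.spatial.transform import Rotation as R
from workcell import telemetry,imaging,env
def grab(n,f=None):
    P=imaging.camera_params(n); im=imaging.read_camera(n)
    if f: cv2.imwrite('pics/'+f,im[:,:,::-1])
    return im,P
def ray(P,uv):
    K=np.array(P["camera_matrix"]);D=np.array(P["D"]);T=np.array(P["pose"])
    q=cv2.undistortPoints(np.array([[uv]],float),K,D)[0,0]
    d=T[:3,:3]@np.array([q[0],-q[1],-1]);return T[:3,3],d/np.linalg.norm(d)
def plane(P,uv,z):
    o,d=ray(P,uv);return o+d*(z-o[2])/d[2]
def proj(P,X):
    T=np.array(P["pose"]);c=(np.atleast_2d(X)-T[:3,3])@T[:3,:3]
    return cv2.projectPoints(c*[1,-1,-1],np.zeros(3),np.zeros(3),np.array(P["camera_matrix"]),np.array(P["D"]))[0][:,0]
def tri(rs):
    A=np.zeros((3,3));b=np.zeros(3)
    for o,d in rs:
        M=np.eye(3)-np.outer(d,d);A+=M;b+=M@o
    return np.linalg.solve(A,b)
def tool():
    s=telemetry.get_state();q=s["orientation"]
    return np.array(s["tcp_pos"]),R.from_quat([q[1],q[2],q[3],q[0]]),s
E
python3 - <<'E'
from h import *
ims=[]
for n in("top","side"):
    im,P=grab(n,n+"0.png");ims.append(im);np.save(n+"0.npy",im)
    print(n,np.round(P["pose"],3).tolist(),np.round(P["camera_matrix"],0).tolist(),P["D"])
    cv2.imwrite('pics/%s0b.png'%n,cv2.resize(im[:,:,::-1],(800,600),interpolation=cv2.INTER_CUBIC))
print(tool()[0],tool()[1].as_matrix().round(2))
E
```

```text
top [[-0.004, 0.988, -0.154, 0.275], [-1.0, -0.004, 0.004, 0.026], [0.003, 0.154, 0.988, 1.984], [0.0, 0.0, 0.0, 1.0]] [[499.0, 0.0, 260.0], [0.0, 499.0, 191.0], [0.0, 0.0, 1.0]] [-0.06503866  0.          0.          0.          0.        ]
side [[0.955, 0.171, -0.243, 0.178], [-0.297, 0.573, -0.764, -1.141], [0.008, 0.801, 0.598, 1.052], [0.0, 0.0, 0.0, 1.0]] [[481.0, 0.0, 254.0], [0.0, 481.0, 190.0], [0.0, 0.0, 1.0]] [-0.03915545  0.          0.          0.          0.        ]
[0.15528553 0.5531625  0.23049327] [[-0.96  0.27 -0.  ]
 [ 0.27  0.96 -0.  ]
 [ 0.   -0.   -1.  ]]
```

View pics/top0b.png

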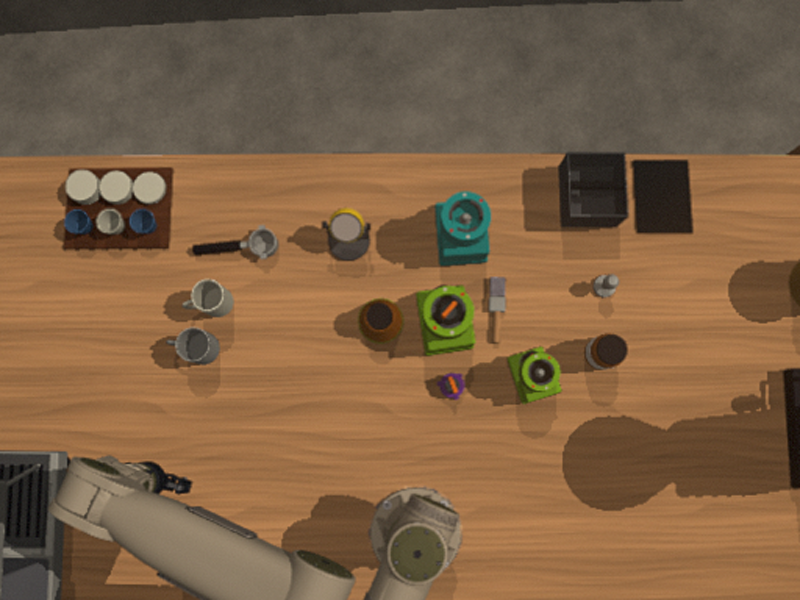

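View pics/side0b.png

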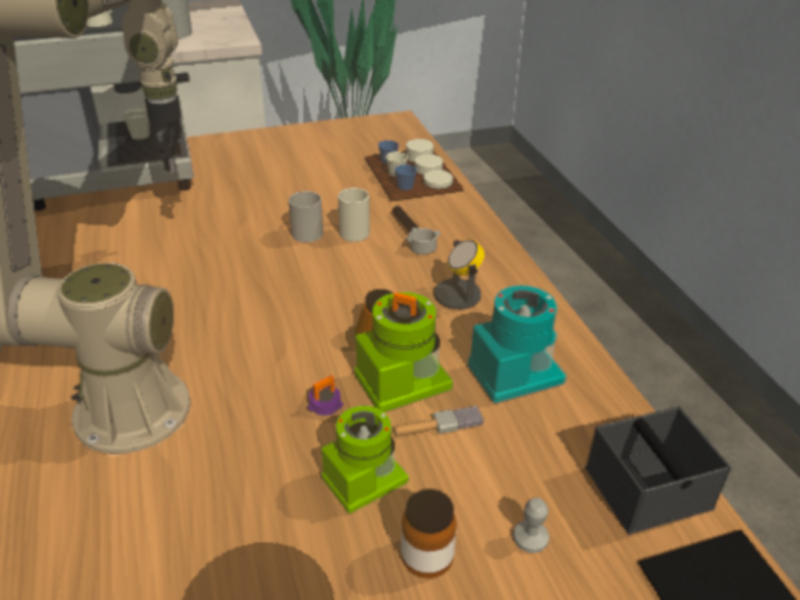

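The top picture (800x600) shows the arm at bottom left. Candidates for the grinder:
- Large green at (447,315), with a black burr and an orange bar.
- Smaller green at (537,373), empty.
- Turquoise at (465,220), which is excluded.

A purple look-alike burr sits at (452,385). The large green one fits. The lamp is at (348,230), with its lens at side (465,255). I'll measure next and confirm with a crop.

```bash
python3 - <<'E'
from h import *
T=np.load('top0.npy');S=np.load('side0.npy')
a=cv2.resize(T[170:240,250:320,::-1],(400,400),interpolation=cv2.INTER_CUBIC)
b=cv2.resize(S[180:250,220:290,::-1],(400,400),interpolation=cv2.INTER_CUBIC)
c=cv2.resize(T[120:170,200:250,::-1],(400,200),interpolation=cv2.INTER_CUBIC)
c=cv2.resize(T[125:175,195:245,::-1],(200,200),interpolation=cv2.INTER_CUBIC)
d=cv2.resize(S[145:200,270:325,::-1],(200,200),interpolation=cv2.INTER_CUBIC)
cv2.imwrite('pics/crop1.png',np.vstack([np.hstack([a,b]),np.hstack([c,d,np.zeros((200,400,3),np.uint8)])]))
PT=imaging.camera_params("top");PS=imaging.camera_params("side")
def comps(im,lo,hi,box,nm):
    h=cv2.cvtColor(im,cv2.COLOR_RGB2HSV);m=cv2.inRange(h,lo,hi)
    k=np.zeros_like(m);x0,y0,x1,y1=box;k[y0:y1,x0:x1]=m[y0:y1,x0:x1]
    n,l,s,ce=cv2.connectedComponentsWithStats(k)
    for i in range(1,n):
        if s[i,4]>4:
            ys,xs=np.nonzero(l==i);r=cv2.minAreaRect(np.c_[xs,ys].astype(np.float32))
            print(nm,s[i].tolist(),ce[i].round(1),np.round(r[1],1),round(r[2],1))
comps(T,(3,150,120),(16,255,255),(265,180,310,230),'Torange')
comps(S,(3,150,120),(16,255,255),(235,180,280,215),'Sorange')
comps(T,(33,120,60),(50,255,255),(260,175,310,235),'Tgreen')
comps(S,(20,150,120),(32,255,255),(270,140,325,200),'Syellow')
comps(S,(0,0,130),(180,90,255),(280,148,312,178),'Slens')
comps(T,(0,0,130),(180,60,255),(205,125,245,160),'Tlens')
E
```

```text
Torange [283, 193, 10, 10, 40] [287.1 197.5] [ 3.1 12. ] 39.8
Sorange [251, 185, 16, 17, 125] [258.3 192.8] [17.6 13.3] 15.3
Tgreen [267, 183, 37, 44, 913] [284.8 206.2] [42.1 34.4] 81.1
Syellow [292, 155, 19, 22, 123] [302.9 166.5] [10.8 23.5] 35.2
Syellow [288, 171, 3, 3, 5] [288.8 172. ] [2.1 1.4] 45.0
Syellow [270, 188, 10, 12, 17] [275.6 193.1] [14.2  2.3] 50.7
Slens [287, 154, 18, 17, 211] [295.6 162.2] [12.  20.5] 45.0
Tlens [213, 138, 17, 16, 219] [220.9 145.4] [15. 16.] 90.0
```

View pics/crop1.png

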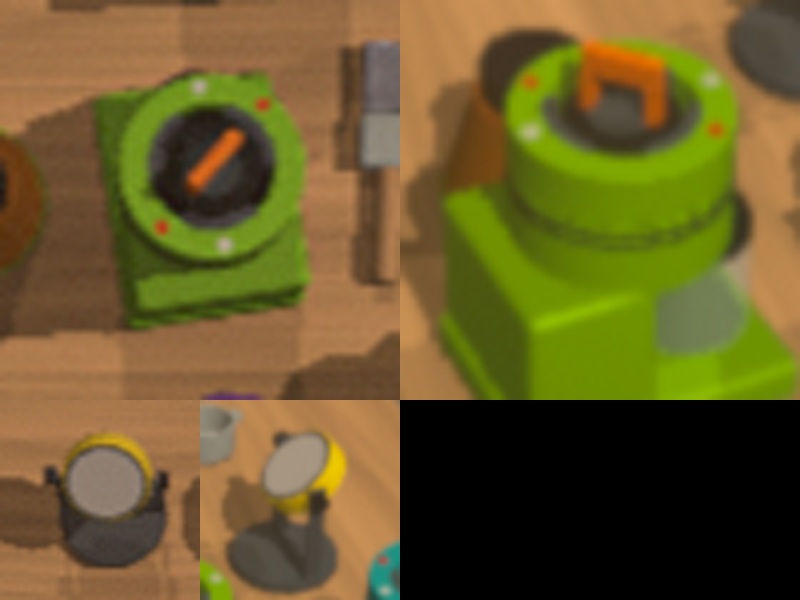

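The crop confirms it: the large green grinder holds the burr. The bar points at the red dots, crop (263,104) and (162,228), and the white dots are at (199,86) and (224,245). The lamp lens faces up towards the robot, with hinge knobs at crop (50,475) and (163,480).

```bash
python3 - <<'E'
from h import *
T=np.load('top0.npy');S=np.load('side0.npy')
PT=imaging.camera_params("top");PS=imaging.camera_params("side")
t=lambda x,y,s,o:((x+.5)/s-.5+o[0],(y+.5)/s-.5+o[1])
s=400/70
W=[plane(PT,t(x,y,s,(250,170)),.187) for x,y in[(199,86),(224,245)]]
Rd=[plane(PT,t(x,y,s,(250,170)),.187) for x,y in[(263,104),(162,228)]]
Ws=[plane(PS,t(x-400,y,s,(220,180)),.187) for x,y in[(711,80),(530,132)]]
Rs=[plane(PS,t(x-400,y,s,(220,180)),.187) for x,y in[(716,130),(531,82)]]
ang=lambda a:np.degrees(np.arctan2(*(a[0]-a[1])[[1,0]]))
for a in(W,Rd,Ws,Rs):print(np.mean(a,0).round(4),round(ang(a),1))
H=[plane(PT,t(x,y,s,(250,170)),.221) for x,y in[(236,135),(195,184)]]
print('bar',np.mean(H,0),ang(H))
K=[plane(PT,t(x,y-400,4,(195,125)),.11) for x,y in[(50,475),(163,480)]]
print('hinge',np.mean(K,0),ang(K))
# lens second moments
def mask(im,box):
    m=cv2.inRange(cv2.cvtColor(im,cv2.COLOR_RGB2HSV),(0,0,130),(180,90,255));k=np.zeros_like(m)
    x0,y0,x1,y1=box;k[y0:y1,x0:x1]=m[y0:y1,x0:x1]
    n,l,st,c=cv2.connectedComponentsWithStats(k);i=1+st[1:,4].argmax()
    return np.argwhere(l==i)[:,::-1].astype(float)
pt=mask(T,(205,125,245,160));ps=mask(S,(280,148,312,178))
L=tri([ray(PT,pt.mean(0)),ray(PS,ps.mean(0))]);print('lens',L.round(4))
A=[];b=[]
for P,p in((PT,pt),(PS,ps)):
    J=np.array([(proj(P,L+e)-proj(P,L-e))[0]/2e-3 for e in np.eye(3)*1e-3]).T
    C=np.cov(p.T);
    for i,j in((0,0),(0,1),(1,1)):
        M=np.outer(J[i],J[j]);M=(M+M.T)/2
        A.append([M[0,0],M[1,1],M[2,2],2*M[0,1],2*M[0,2],2*M[1,2]]);b.append(C[i,j])
A=np.array(A);b=np.array(b)
# plus trace constraint
r=.036;w=np.abs(b).max()/(r*r/4)
A=np.vstack([A,w*np.array([1,1,1,0,0,0])]);b=np.append(b,w*r*r/2)
c=np.linalg.lstsq(A,b,rcond=None)[0]
C=np.array([[c[0],c[3],c[4]],[c[3],c[1],c[5]],[c[4],c[5],c[2]]])/(r*r/4)
ev,V=np.linalg.eigh(C);n=V[:,0]*np.sign(V[2,0]);print(ev,n,'az',np.degrees(np.arctan2(n[1],n[0])),'el',np.degrees(np.arcsin(n[2])))
E
```

```text
[ 0.5264 -0.0777  0.187 ] 8.2
[ 0.526  -0.0785  0.187 ] -39.4
[ 0.5287 -0.076   0.187 ] 8.3
[ 0.5291 -0.0762  0.187 ] -39.8
bar [ 0.5252571  -0.07836946  0.221     ] -40.1690837665571
hinge [0.75070105 0.16759416 0.11      ] 87.15294399731556
lens [0.744  0.168  0.1182]
[0.08308184 0.87227053 1.04464763] [-0.68238435  0.02837468  0.73044266] az 177.61891734509848 el 46.92351623341266
```

Request:
step_arm --moves '[[[-240, -220, -90], [0, 0, 0], 85], [[-240, -220, -90], [0, 0, 0], 85], [[-240, -220, -90], [0, 0, 0], 85], [[-240, -220, -90], [0, 0, 0], 85], [[-240, -220, -90], [0, 0, 0], 85], [[-240, -220, -90], [0, 0, 0], 85], [[-240, -220, -90], [0, 0, 0], 85], [[-240, -220, -90], [0, 0, 0], 85]]' --grip_force 60

```text
clock: 0.77
tcp_pos: [0.325, 0.2787, 0.3205]
orientation: [-0.0, 0.136, 0.991, -0.0]
wrist_force: [-0.3, -0.4, -0.3]
finger_gap: 0.0847
grip_force: 0.0
```

Request:
step_arm --moves '[[[-287, -285, 0], [0, 0, 0], 85], [[-287, -285, 0], [0, 0, 0], 85], [[-287, -285, 0], [0, 0, 0], 85], [[-287, -285, 0], [0, 0, 0], 85], [[-287, -285, 0], [0, 0, 0], 85], [[-287, -285, 0], [0, 0, 0], 85], [[-287, -285, 0], [0, 0, 0], 85], [[-287, -285, 0], [0, 0, 0], 85]]'

```text
clock: 1.43
tcp_pos: [0.4894, -0.0116, 0.3199]
orientation: [-0.0, 0.137, 0.991, 0.0]
wrist_force: [1.5, 0.7, -0.0]
finger_gap: 0.0852
grip_force: 0.0
```

```bash
python3 - <<'E'
from h import *
p,r,s=tool();print(p,r.as_matrix().round(3),s['clock'])
print('d to above grinder', r.inv().apply(np.array([.5275,-.0772,.32])-p)*1000)
E
```

```text
[ 0.4893915  -0.01161862  0.31986399] [[-0.963  0.271 -0.   ]
 [ 0.271  0.963  0.   ]
 [ 0.     0.    -1.   ]] 1.4333
d to above grinder [-54.44616714 -52.8089172   -0.165443  ]
```

Request:
step_arm --moves '[[[-54, -52, 0], [0, 0, 0.12], 85], [[-54, -52, 0], [0, 0, 0.24], 85], [[-54, -52, 0], [0, 0, 0.36], 85], [[-54, -52, 0], [0, 0, 0.42], 85], [[-54, -52, 0], [0, 0, 0.42], 85]]'

```text
clock: 1.85
tcp_pos: [0.5269, -0.0751, 0.3191]
orientation: [-0.001, 0.341, 0.94, 0.0]
wrist_force: [0.2, -0.5, -0.7]
finger_gap: 0.085
grip_force: 0.0
```

```bash
python3 - <<'E'
from h import *
im,P=grab("wrist");np.save('w1.npy',im);cv2.imwrite('pics/w1.png',cv2.resize(im[:,:,::-1],(800,600),interpolation=cv2.INTER_CUBIC))
p,r,s=tool();print(p,r.as_matrix().round(3),s['clock']);print(proj(P,[[.5275,-.0772,.187],[.5275,-.0772,.221]]))
np.save('w1P.npy',P,allow_pickle=True)
h=cv2.cvtColor(im,cv2.COLOR_RGB2HSV);m=cv2.inRange(h,(3,150,100),(16,255,255))
n,l,st,c=cv2.connectedComponentsWithStats(m)
for i in range(1,n):
    if st[i,4]>60:
        ys,xs=np.nonzero(l==i);print(st[i],c[i],cv2.minAreaRect(np.c_[xs,ys].astype(np.float32)))
E
```

```text
[ 0.52675745 -0.07454156  0.31941686] [[-0.769  0.639 -0.001]
 [ 0.639  0.769  0.001]
 [ 0.001 -0.    -1.   ]] 1.9
[[255.52061694 184.07541991]
 [255.32845    195.37857348]]
[ 310   37   71   81 2304] [335.02821181  85.62760417] ((343.3710632324219, 78.91656494140625), (76.99244689941406, 66.39361572265625), 81.99527740478516)
[137  49  44  27 402] [157.91044776  62.81094527] ((158.25787353515625, 62.928375244140625), (46.25338363647461, 9.386938095092773), 29.47589111328125)
[250 162  14  61 737] [256.78018996 192.91723202] ((256.8586120605469, 192.0343475341797), (12.509997367858887, 60.35174560546875), 2.2906100749969482)
```

View pics/w1.png

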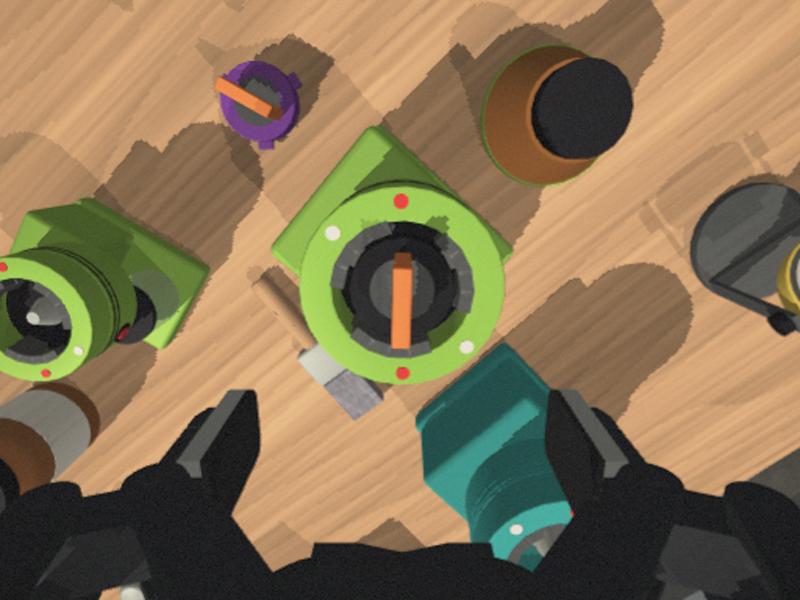

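The wrist picture shows the bar upright at (401,305), almost along the tool's x. The red dots are at (401,201) and (402,373), the white ones at (332,233) and (466,347).

```bash
python3 - <<'E'
from h import *
P=imaging.camera_params("wrist");p,r,s=tool()
t=lambda x,y:((x+.5)/1.5625-.5,(y+.5)/1.5625-.5)
f=lambda L,z:np.array([plane(P,t(*q),z) for q in L])
for L,z in(([(466,347),(332,233)],.187),([(402,373),(401,201)],.187),([(400.5,348),(402,266)],.221)):
    a=f(L,z);d=a[0]-a[1];print(a.mean(0),np.linalg.norm(d),np.degrees(np.arctan2(d[1],d[0])))
b=f([(400.5,348),(402,266)],.221).mean(0)
g=np.array([b[0],b[1],.196]);print('move',r.inv().apply(g-p)*1000,'tool az',np.degrees(np.arctan2(r.as_matrix()[1,0],r.as_matrix()[0,0])))
E
```

```text
[ 0.53008714 -0.07750875  0.187     ] 0.103654422302142 8.807680850069618
[ 0.5299378  -0.07726788  0.187     ] 0.103408419939364 -39.3811647422344
[ 0.52918115 -0.07681628  0.221     ] 0.04421137204092732 -40.7097048034569
move [ -3.4900609   -0.14229021 123.41219719] tool az 140.28633990874258
```

Request:
step_arm --moves '[[[-3, 0, 40], [0, 0, 0], 60], [[-3, 0, 80], [0, 0, 0], 50], [[-3, 0, 105], [0, 0, 0], 45], [[-3, 0, 115], [0, 0, 0], 40], [[-3, 0, 123], [0, 0, 0], 40], [[-3, 0, 123], [0, 0, 0], 40]]'

```text
clock: 2.4
tcp_pos: [0.5288, -0.0756, 0.1965]
orientation: [-0.001, 0.339, 0.941, 0.0]
wrist_force: [-0.2, 0.6, 0.6]
finger_gap: 0.0397
grip_force: 0.0
```

Request:
step_arm --moves '[[[0, 0, 0], [0, 0, 0], 25], [[0, 0, 0], [0, 0, 0], 15], [[0, 0, 0], [0, 0, 0], 8], [[0, 0, 0], [0, 0, 0], 4], [[0, 0, 0], [0, 0, 0], 0], [[0, 0, 0], [0, 0, 0], 0], [[0, 0, 0], [0, 0, 0], 0], [[0, 0, 0], [0, 0, 0], 0]]' --grip_force 70

```text
clock: 3.07
tcp_pos: [0.5302, -0.0767, 0.1987]
orientation: [0.002, 0.34, 0.94, -0.0]
wrist_force: [-0.4, -1.4, 5.1]
finger_gap: 0.0086
grip_force: 68.8
```

```bash
python3 - <<'E'
from h import *
p,r,s=tool();print(p,r.as_matrix().round(3),s['finger_gap'],s['grip_force'],s['wrist_force'],s['ft_torque'],s['clock'])
im,P=grab("wrist");np.save('w2.npy',im);cv2.imwrite('pics/w2.png',im[100:,:,::-1])
E
```

```text
[ 0.53021755 -0.0766906   0.19874437] [[-0.769  0.64   0.003]
 [ 0.64   0.769 -0.001]
 [-0.003  0.001 -1.   ]] 0.008645977146193556 68.83998513221741 [-0.42756526 -1.42771488  5.12076376] [-0.20189346  0.10132617  0.04151967] 3.0667
```

View pics/w2.png

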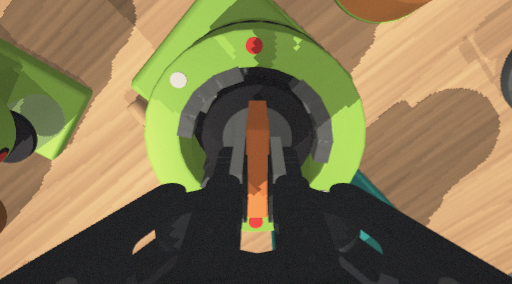

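The bar is between the pads and in line with them; the gap is 8.6 mm at 69 N. Next is the anticlockwise turn.

Request:
step_arm --moves '[[[0, 0, -1], [0, 0, -0.11], 0], [[0, 0, -1], [0, 0, -0.22], 0], [[0, 0, -1], [0, 0, -0.33], 0], [[0, 0, -1], [0, 0, -0.44], 0], [[0, 0, -1], [0, 0, -0.55], 0], [[0, 0, -1], [0, 0, -0.66], 0], [[0, 0, -1], [0, 0, -0.77], 0], [[0, 0, -1], [0, 0, -0.85], 0]]'

```text
clock: 3.78
tcp_pos: [0.5301, -0.0755, 0.1988]
orientation: [0.001, -0.081, 0.997, 0.001]
wrist_force: [2.0, 0.0, 0.9]
finger_gap: 0.0083
grip_force: 68.7
```

Request:
step_arm --moves '[[[0, 0, 0], [0, 0, 0], 0], [[0, 0, 0], [0, 0, 0], 0]]'

```text
clock: 3.95
tcp_pos: [0.5298, -0.0759, 0.1987]
orientation: [0.001, -0.077, 0.997, 0.0]
wrist_force: [0.8, 1.6, 3.7]
finger_gap: 0.0086
grip_force: 69.0
```

```bash
python3 - <<'E'
from h import *
p,r,s=tool();M=r.as_matrix();print(p,M.round(3),'az',np.degrees(np.arctan2(M[1,0],M[0,0])),s['finger_gap'],s['grip_force'],s['wrist_force'],s['ft_torque'],s['clock'])
im,P=grab("wrist");np.save('w3.npy',im);cv2.imwrite('pics/w3.png',im[100:,:,::-1])
E
```

```text
[ 0.529822   -0.07587926  0.19870745] [[-0.988 -0.153  0.002]
 [-0.153  0.988  0.001]
 [-0.002  0.    -1.   ]] az -171.17135979144305 0.008586682615513382 68.95009517669678 [0.80388939 1.64802576 3.66791473] [ 0.47715877 -0.1875584  -0.02188572] 3.95
```

View pics/w3.png

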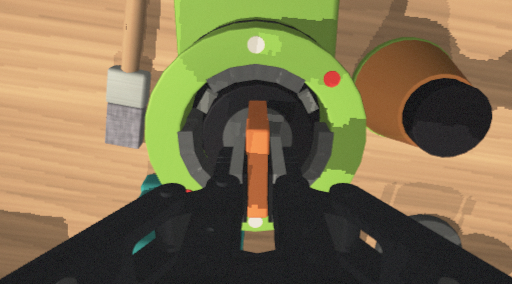

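The bar now points at the white dots (256,45) and (256,222). Lifting straight up.

Request:
step_arm --moves '[[[0, 0, -6], [0, 0, 0], 0], [[0, 0, -12], [0, 0, 0], 0], [[0, 0, -18], [0, 0, 0], 0], [[0, 0, -24], [0, 0, 0], 0], [[0, 0, -30], [0, 0, 0], 0], [[0, 0, -36], [0, 0, 0], 0], [[0, 0, -42], [0, 0, 0], 0], [[0, 0, -48], [0, 0, 0], 0]]'

```text
clock: 4.67
tcp_pos: [0.5292, -0.0761, 0.2468]
orientation: [0.0, -0.078, 0.997, -0.0]
wrist_force: [0.2, 0.2, -2.9]
finger_gap: 0.0081
grip_force: 68.2
```

Request:
step_arm --moves '[[[0, 0, -15], [0, 0, 0], 0], [[0, 0, -40], [0, 0, 0], 0], [[0, 0, -70], [0, 0, 0], 0], [[0, 0, -100], [0, 0, 0], 0], [[0, 0, -100], [0, 0, 0], 0], [[0, 0, -100], [0, 0, 0], 0]]'

```text
clock: 5.17
tcp_pos: [0.5302, -0.0764, 0.3483]
orientation: [0.002, -0.078, 0.997, -0.001]
wrist_force: [-0.3, 0.3, -3.4]
finger_gap: 0.0086
grip_force: 68.5
```

```bash
python3 - <<'E'
from h import *
p,r,s=tool();print(p,s['finger_gap'],s['grip_force'],s['wrist_force'],s['ft_torque'],s['joint_pos'],s['clock'])
im,P=grab("side");np.save('s2.npy',im);im2,P2=grab("wrist");np.save('w4.npy',im2)
a=cv2.resize(im[100:280,180:380,::-1],(400,360));b=cv2.resize(im2[:,:,::-1],(400,300));b=np.vstack([b,np.zeros((60,400,3),np.uint8)])
cv2.imwrite('pics/s2.png',np.hstack([a,b]))
# goal
L=np.array([.744,.168,.1182]);az,el=np.radians(177.4),np.radians(47)
n=np.array([np.cos(el)*np.cos(az),np.cos(el)*np.sin(az),np.sin(el)])
H=L+n*.258
# rotation: minimal from current tool z to -n
z0=r.as_matrix()[:,2];ax=np.cross(z0,-n);th=np.arctan2(np.linalg.norm(ax),z0@-n);rv=ax/np.linalg.norm(ax)*th
tcp=H-n*.019
print('goal H',H,'tcp',tcp,'shift',r.inv().apply(tcp-p)*1000,'rv tool',r.inv().apply(rv))
E
```

```text
[ 0.53023212 -0.07639473  0.34826183] 0.008604510012024882 68.5122549533844 [-0.3143696   0.3106529  -3.43252051] [ 0.02402949 -0.05110046  0.00879628] [-2.93039834e-01  2.28759809e-01  2.16962157e-01  1.55448546e+00
  8.93672637e-05 -4.49216340e-01] 5.1667
goal H [0.56822556 0.17598187 0.30688926] tcp [0.58117019 0.17539406 0.29299353] shift [-89.25533168 240.90506571  55.18242477] rv tool [ 1.48558329e-01 -7.31155083e-01 -1.90867387e-19]
```

View pics/s2.png

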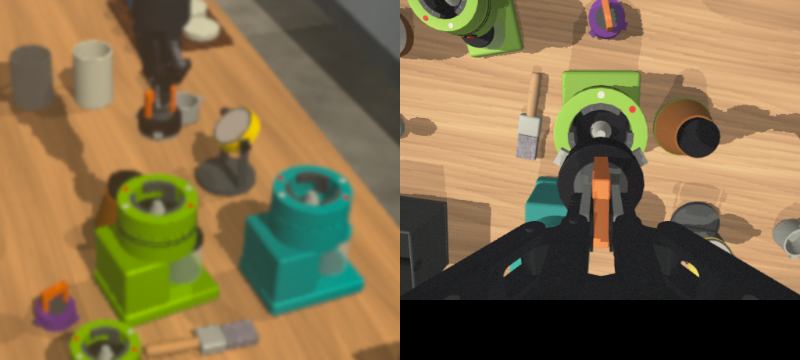

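The burr is out of the collar and firmly held. The left panel shows it hanging at (160,115). Tipping it over and carrying it into the beam.

Request:
step_arm --moves '[[[-11, 30, 0], [0.019, -0.092, 0], 0], [[-22, 60, 6], [0.037, -0.183, 0], 0], [[-33, 91, 13], [0.056, -0.275, 0], 0], [[-43, 121, 20], [0.074, -0.366, 0], 0], [[-54, 151, 28], [0.093, -0.458, 0], 0], [[-65, 181, 36], [0.111, -0.549, 0], 0], [[-76, 212, 44], [0.13, -0.64, 0], 0], [[-86, 242, 52], [0.149, -0.731, 0], 0]]' --grip_force 90

```text
clock: 5.93
tcp_pos: [0.5745, 0.1774, 0.2921]
orientation: [0.363, -0.072, 0.928, -0.045]
wrist_force: [1.5, -0.2, -3.5]
finger_gap: 0.0082
grip_force: 92.3
```

Request:
step_arm --moves '[[[0, 0, 0], [0, 0, 0], 0], [[0, 0, 0], [0, 0, 0], 0], [[0, 0, 0], [0, 0, 0], 0], [[0, 0, 0], [0, 0, 0], 0]]'

```text
clock: 6.27
tcp_pos: [0.5774, 0.1756, 0.2949]
orientation: [0.362, -0.072, 0.928, -0.045]
wrist_force: [-0.4, -0.7, -1.3]
finger_gap: 0.0078
grip_force: 92.3
```

```bash
python3 - <<'E'
from h import *
p,r,s=tool();print(p,s['finger_gap'],s['grip_force'],s['wrist_force'],s['clock'],np.round(s['joint_pos'],2))
w,PW=grab("wrist");S,PS=grab("side");T,PT=grab("top");np.savez('f.npz',w=w,S=S,T=T)
a=cv2.resize(S[100:220,220:353,::-1],(400,360),interpolation=cv2.INTER_CUBIC);b=cv2.resize(w[:,:,::-1],(400,300))
c=cv2.resize(T[110:200,180:300,::-1],(400,300));d=np.zeros((300,400,3),np.uint8)
cv2.imwrite('pics/f.png',np.hstack([np.vstack([a,np.zeros((240,400,3),np.uint8)]),np.vstack([b,c])]))
L=np.array([.744,.168,.1182]);az,el=np.radians(177.4),np.radians(47)
n=np.array([np.cos(el)*np.cos(az),np.cos(el)*np.sin(az),np.sin(el)])
z=r.as_matrix()[:,2];teeth=p-z*.0143+z*.058
v=teeth-L;print('angle',np.degrees(np.arccos(-z@n)),'along',v@n,'off',v-n*(v@n),'toolerr mm',r.inv().apply(L+n*.2-teeth)*1000,'rot',r.inv().apply(np.cross(z,-n)))
print('lens in wrist',proj(PW,L),'side teeth',proj(PS,[teeth,p-z*.0143]))
E
```

```text
[0.57743543 0.17559251 0.29494529] 0.007847958672885692 92.32371211051941 [-0.42156787 -0.69126688 -1.33451503] 6.2667 [ 0.27 -0.15 -0.59  0.41 -0.21  0.03]
angle 0.2350192672376098 along 0.19927840536843483 off [-1.15554062e-03  6.02625798e-05 -1.07899899e-03] toolerr mm [-1.54595646 -0.32223443 -0.7280295 ] rot [ 3.38584176e-04 -4.08785054e-03  2.28526293e-18]
lens in wrist [[257.3115182  160.49630092]] side teeth [[258.31261013 130.99466523]
 [246.65362258 120.88062964]]
```

View pics/f.png

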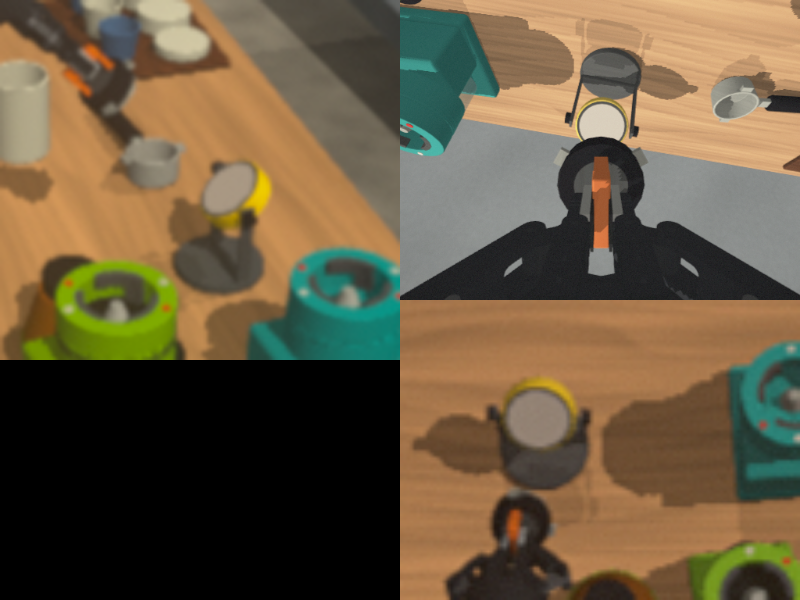

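The burr is in the beam. In the wrist panel the lens is centred at (602,122), where it was predicted, just behind the burr; the lamp and bystanders are undisturbed. One check that the burr did not tilt within the grip: compare its position in the wrist image before and after.

```bash
python3 - <<'E'
from h import *
A=np.load('w4.npy');B=np.load('f.npz')['w']
for im in(A,B):
    h=cv2.cvtColor(im,cv2.COLOR_RGB2HSV);g=im.max(2)
    o=cv2.inRange(h,(3,120,70),(18,255,255));o[:190]=0;o[:, :235]=0;o[:,275:]=0
    y,x=np.nonzero(o);dark=(g<60)
    print('bar',x.mean(),y.min(),y.max(),'carrier rows@256..',[int(np.nonzero(dark[150:230,c])[0].min())+150 for c in(236,246,256,266,276)],'cols@row230',np.nonzero(dark[230,150:360])[0][[0,-1]]+150)
E
```

```text
bar 257.10178217821783 200 317 carrier rows@256.. [150, 150, 150, 150, 150] cols@row230 [202 310]
bar 257.15330578512396 200 317 carrier rows@256.. [180, 177, 175, 177, 179] cols@row230 [203 311]
```

The bar sits identically in the grip in both images, so nothing slipped. The pose is within 2 mm and 0.3° of target. Handing in.

```bash
python3 -c "
from h import *
print(np.abs(tool()[2]['qvel']).max());print(env.hand_in())"
```

```text
0.008967200693893354
the job is handed in; nothing more can be done
None
```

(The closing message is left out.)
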